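# Set the length jig to the pattern strip and hold the sprung rod at the mark

## Task

On the plywood measuring jig, slide the cursor block along its track until its pointer is level with the free end of the wooden pattern strip, and leave it there. Then pull the spring-loaded telescoping rod out by its upright round handle until the handle's pointer is level with the cursor's pointer and the strip's end, and finish while still holding it there with the gripper, since it springs back if let go. Leave the other things on the table where they are.

Things in the scene. Friction and masses are not known exactly. Their poses are not given: they have to be found in the camera images.
- jig: Plywood jig fixed to the table, board 180 x 12 mm, x -215 to +165 mm. Origin: underside, on its middle line. x = the way the rod pulls out and the cursor slides (out is +), z up. Lanes along x: rod in its tube at y -50 mm, pattern strip at 0, cursor track at +50. Height above table: tube (x -210 to -55) 40 mm, track (x -60 to 150) 22, dark hold-down over the strip (x -78 to -52) 39.
- strip_end (a point): Free end of the dark wooden pattern strip: middle of the end face's upper edge, 18 mm above the table. The strip (200 x 24 x 6 mm) is held fast, does not move, and runs from here towards the jig's -x. Axes parallel to the jig's. Level means equal along the jig's x.
- cursor_grip (a point): Centre of the black rectangular cursor block, 48 mm above the table (24 mm along the jig's x, 28 mm across, 45 mm tall, top 67.5 mm above the table). Its thin steel pointer, 3 mm wide, sticks out from its foot towards the strip, at the same jig x as this point.
- cursor (a joint): Position of the cursor along its track in m, 0 to 0.14, growing towards the jig's +x; it stays where it is left (friction about 2 N).
- rod_grip (a point): Grip point of the rod's upright black round handle (22 mm diameter, 15 to 89 mm above the table), on its axis, 68 mm above the table, clear above the tube. The handle's thin steel pointer, 3 mm wide, sticks out towards the strip at the same jig x as this point.
- rod (a joint): How far the telescoping rod is pulled out, m, 0 (home) to 0.14, growing towards the jig's +x. An inner spring pulls it home with 3.5 N at 0 and 70 N/m more as it comes out (12 N at 0.12). At 0 the handle is level with the cursor's 0.
- tin_center (a point): small round lidded jar, 40 mm across, 45 mm tall, standing on the jig's board behind the cursor; this point lies at its middle. Leave alone.
- scissors_center (a point): orange-handled scissors, about 220 mm long, lying on the table on the cursor's side of the jig; this point lies at its middle. Leave alone.
- primer_center (a point): white spray can, 66 mm across, 190 mm tall, standing beyond the tube end of the jig; this point lies at its middle. Leave alone.
- soda_center (a point): black drinks can, 66 mm across, 120 mm tall, standing beyond the pull end of the jig; this point lies at its middle. Leave alone.
- brush_center (a point): paint brush lying on the table on the rod's side of the jig; this point lies at its middle. Leave alone.
- glue_center (a point): white glue bottle, 48 mm across, 120 mm tall, standing beyond the pull end of the jig; this point lies at its middle. Leave alone.
- driver_center (a point): screwdriver lying on the table on the cursor's side of the jig; this point lies at its middle. Leave alone.

How it is judged:
On the way, in this order (a step that is already met when the one before it is completed fails the run):
1. the cursor's pointer is level with the strip's free end, the rod still home (x of cursor_grip in the frame of strip_end between -0.006 and 0.006 m and velocity of joint cursor between -0.01 and 0.01 m/s and value of joint rod below 0.015 m), for 0.2 s.
2. the rod is pulled out so that its pointer is level with the strip's end and the cursor (x of rod_grip in the frame of strip_end between -0.006 and 0.006 m), for 0.2 s.
At the end, for the whole second after the job is handed in: The cursor's pointer is within 6 mm of the strip's free end along the jig, the rod handle's pointer is within 6 mm of it too and still (under 10 mm/s), the fingers hold the rod with more than 3 N and no longer touch the cursor (all of step 2 and x of cursor_grip in the frame of strip_end between -0.006 and 0.006 m and velocity of joint rod between -0.01 and 0.01 m/s and contact force between the fingers and rod above 3 N and contact force between the fingers and cursor below 0.5 N); the arm keeps its last pose, push and grip.
It fails at once if one of the other things is moved by more than 30 mm (distance of any of tin_center, scissors_center, primer_center, soda_center, brush_center, glue_center, driver_center from where it was at the start of the episode above 0.03 m).
It also fails if it takes over 48 s, if anything falls off the work surface, if the arm or the gripper's body presses on something with over 40 N, if the wrist force passes 120 N, or if a joint passes its speed limit or range.

## Robot

A 6-joint arm with a two-finger parallel gripper is mounted at the origin on the work surface. World frame = base frame: x ahead of the robot, y to its left, z up, the work surface at z = 0. Lengths are in m, angles in rad, forces in N, time in s.
With the tool pointing down it reaches from about 0.25 to 0.725 m from the base axis. Payload 9.7 kg.
Tool frame: the origin (TCP) lies on the centre line of the jaws, within the pads' length; the fingertips stand 11 mm ahead of it and the grasp point (between the pads) lies 8 mm behind it (ctrl.finger_overhang is the z of the fingertips in the tool frame, in m); z points along the fingers, y is the direction in which the jaws open and shut (so a half turn about z gives the same grasp; the last joint's range is limited). The gripper opens to 85 mm and grips with 20 to 120 N. Pads are 22 mm wide; open, the fingers measure 114 mm over their backs; the gripper's body (76 mm by 85 mm) begins 54 mm behind the grasp point. The pads swing forward as they close: fully open they stand 13 mm farther back than shut.
Start: joints at [1.314, 0.087, 0.176, 1.66, 0, 1.571], TCP at [0.14, 0.532, 0.242] pointing down, gripper open.
Joint ranges: [-3.13, 3.13], [-0.85, 1.81], [-1.15, 1.24], [-2.2, 2.28], [-1.44, 1.52], [-3.14, 3.14]. Speed limits (rad/s): [2.22, 2.22, 2.57, 3.14, 3.14, 3.14].

## Interface

Orientations are given as [roll, pitch, yaw] about the fixed x, y, z axes, in that order (R = Rz(yaw) Ry(pitch) Rx(roll)).
In Python, from bench import ctrl, vision, order gives the robot as it stands.
- The arm moves only by the tool play_rows, never from a script. Its arguments are lists of equal length, an entry for each row: "translation": the shift along the tool's x, y, z in units of 50 mm (1.0 is 50 mm), a list of three; "delta_rot": the turn, a rotation vector about the tool's x, y, z in units of 8 degrees (1.0 is 8 degrees), a list of three; "gripper": the closure, from 0 (fully open) to 1 (shut). A call has 1 to 20 rows; each row is the pose to reach, as a shift and turn from the pose commanded when the call began, along the tool's axes at that moment; what a row does not reach only later rows make up. A row lasts 1/10 s, in which the tool goes at most 50 mm and 8.59 degrees, less where a joint would pass 70% of its speed; a pose out of reach is approached as far as the arm can. A call with a gripper value outside its range is refused whole. The fingers move at their own pace and stop on an object; "squeeze" is the grip in N (left out, the last holds). Time passes only in rows, so rows that repeat a pose let the fingers close. It gives the time, the measured TCP pose, the force and the opening at its end, in the units of the state.
- ctrl.state(): the state, without advancing time (a new reading comes with each control period).
- vision.capture(name): name is "scene" or "top" or "wrist"; returns (picture, depth): 384x512x3 uint8, red, green, blue; 384x512 float32, m along the optical axis (not along the pixel's ray), 0 where there is no reading.
- vision.camera_model(name): a dict with "fovy" (degrees; the focal length in pixels is half the picture's height over the tangent of half this angle, whatever the lens; pixels are square), "cx", "cy" (the principal point, pixels), "k1" (the pictures are not rectified: a ray, as slopes to the right and down, at radius r is drawn at 1 + k1 r^2 times it, then the intrinsics apply), "R" (3x3) and "t" (3): a world point X has camera coordinates R X + t. Camera axes: x right, y down, z forward; pixel columns grow to the right and rows downward; lengths in m; the calibration is good to about 2 mm. A picture is of the moment at which its call begins: read the wrist's pose just before it. camera_model takes no time and is no camera call; for the wrist camera it gives the pose at the moment of the call.
- order.hand_in(): hands the job in, once; it reports no verdict.
The state is a dict: "t": time; "qpos": joint angles; "joint_vel": joint speeds; "joint_torque": joint torques, N m; "eef_pos": TCP position; "tcp_rot": TCP orientation; "wrist_force": force on the tool from outside, world axes, zero at the start; "ft_torque": the same for the moment, N m; "finger_gap": finger opening in m.
Only numpy, scipy, OpenCV 4.12 (cv2) and the standard library are available. Lean on these libraries where they do the work, as an engineer would, in place of code of your own. Each camera call takes 0.05 s, during which the arm holds its last target.

## Working session

There is one attempt and no reset: what is moved stays moved. The work goes in short steps, Python scripts to look and compute and a tool call to move; the robot and the scene stay as the last step left them, time stands still between calls to the robot, and variables do not carry over. Pictures are saved under pics/ and viewed, and the job is handed in when it is done.

Besides the shell and the picture viewer there is one more tool, called after "Request:" in YAML: its name, and indented under it one key for each argument. play_rows: Moves the arm, as the interface text tells. Its arguments: {"type":"object","properties":{"translation":{"type":"array"},"delta_rot":{"type":"array"},"gripper":{"type":"array"},"squeeze":{"type":"number"}},"required":["translation","delta_rot","gripper"]}

```bash
ls; mkdir -p pics; python3 - <<'E'
from bench import ctrl, vision
import cv2, numpy as np
print(ctrl.state()); print(ctrl.finger_overhang)
for n in ["scene","top"]:
    p,d=vision.capture(n); np.savez(f"{n}0.npz",p=p,d=d)
    cv2.imwrite(f"pics/{n}0.png",p[:,:,::-1])
    print(n,vision.camera_model(n))
E
```

```text
pics
{'t': 0.0, 'qpos': array([ 1.31398345e+00,  8.74579840e-02,  1.75117748e-01,  1.65977104e+00,
       -3.28553238e-06,  1.57079101e+00]), 'joint_vel': array([ 0.00112854, -0.00121512, -0.0005655 ,  0.00035595,  0.00070306,
        0.00272002]), 'joint_torque': array([-6.87082365e-05, -5.20389891e+01,  4.64806366e+01,  1.62571081e-02,
        2.30131775e-05, -4.46050983e-07]), 'eef_pos': array([0.13964756, 0.53176078, 0.24157579]), 'tcp_rot': array([-3.14027770e+00,  3.27854120e-06,  2.88478509e+00]), 'wrist_force': array([0.07408771, 0.02008058, 0.61782474]), 'ft_torque': array([-0.01968424, -0.03349425,  0.03233248]), 'finger_gap': 0.08516709423486822}
0.011
scene {'fovy': 45.97536537361956, 'cx': 256.2105013469738, 'cy': 196.17515585445622, 'k1': -0.1613372774417303, 'R': array([[ 0.07236389,  0.99729708,  0.01272832],
       [ 0.63832899, -0.03650386, -0.76889763],
       [-0.76635472,  0.06376528, -0.6392452 ]]), 't': array([-0.01029798, -0.28107464,  1.43696643])}
top {'fovy': 51.141010419698695, 'cx': 256.2106541486101, 'cy': 190.65977518015916, 'k1': -0.04351672945629453, 'R': array([[ 0.01244184, -0.99988615, -0.00853774],
       [-0.98805796, -0.01098234, -0.1536908 ],
       [ 0.15357954,  0.01034798, -0.9880821 ]]), 't': array([-0.01739281,  0.57123248,  0.89255943])}
```

View pics/scene0.png

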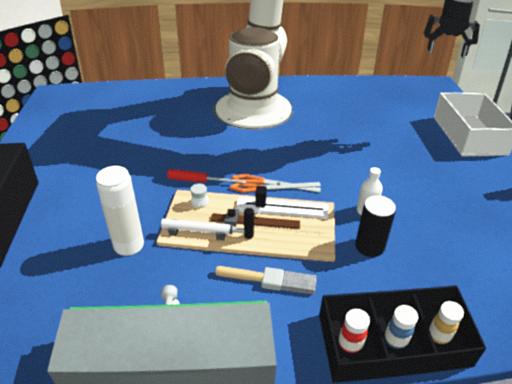

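View pics/top0.png

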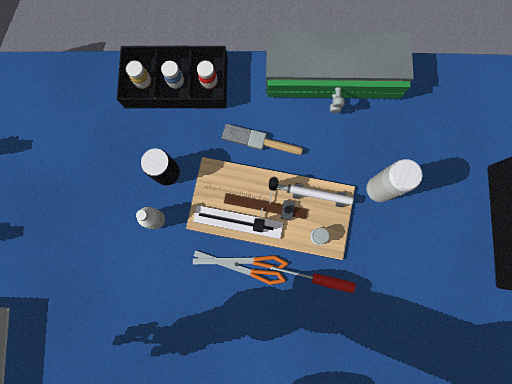

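The top view shows the jig at about (190-355, 157-260), with +x to the left. The rod handle is near (273,183), the cursor near (260,226) and the strip's free end near (226,199). I'll enlarge that area.

```bash
python3 - <<'E'
import cv2, numpy as np
p=np.load("top0.npz")["p"]
c=p[150:265,185:360,::-1]
c=cv2.resize(c,None,fx=4.5,fy=4.5,interpolation=cv2.INTER_CUBIC)
for i in range(0,175,20): cv2.putText(c,str(185+i),(int(i*4.5),10),0,.35,(255,255,255),1); cv2.line(c,(int(i*4.5),12),(int(i*4.5),18),(0,255,0),1)
for i in range(0,115,10): cv2.putText(c,str(150+i),(0,int(i*4.5)+4),0,.35,(255,255,255),1); cv2.line(c,(22,int(i*4.5)),(28,int(i*4.5)),(0,255,0),1)
cv2.imwrite("pics/topcrop.png",c)
E
```

```text
(no output)
```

View pics/topcrop.png

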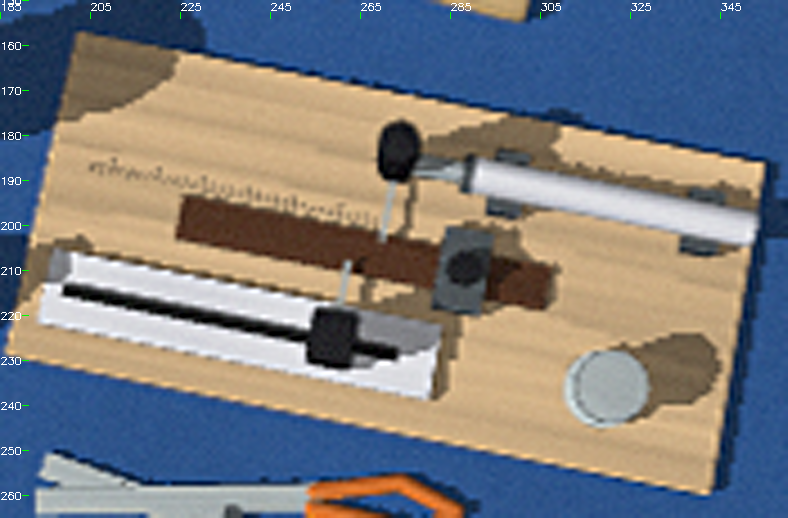

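```bash
cat > h.py <<'E'
import numpy as np, cv2
from scipy.optimize import least_squares
from bench import ctrl, vision
def proj(cm,X,H=384):
    X=np.atleast_2d(X); f=H/2/np.tan(np.radians(cm["fovy"])/2)
    c=X@np.array(cm["R"]).T+np.array(cm["t"]); s=c[:,:2]/c[:,2:]
    r2=(s**2).sum(1,keepdims=True); s=s*(1+cm["k1"]*r2)
    return s*f+[cm["cx"],cm["cy"]]
def ray(cm,px,H=384):
    f=H/2/np.tan(np.radians(cm["fovy"])/2)
    d=(np.atleast_2d(px)-[cm["cx"],cm["cy"]])/f; s=d.copy()
    for _ in range(20): s=d/(1+cm["k1"]*(s**2).sum(1,keepdims=True))
    R=np.array(cm["R"]); t=np.array(cm["t"])
    return -R.T@t, np.c_[s,np.ones(len(s))]@R
def atz(cm,px,z):
    o,D=ray(cm,px); return o+D*((z-o[2])/D[:,2:])
def crop(p,x0,x1,y0,y1,k,name,step=20):
    c=cv2.resize(np.ascontiguousarray(p[y0:y1,x0:x1,::-1]),None,fx=k,fy=k,interpolation=cv2.INTER_CUBIC)
    for i in range(0,x1-x0,step): cv2.putText(c,str(x0+i),(int(i*k),10),0,.35,(255,255,255),1); cv2.line(c,(int((i+.5)*k),12),(int((i+.5)*k),18),(0,255,0),1)
    for i in range(0,y1-y0,step): cv2.putText(c,str(y0+i),(0,int(i*k)+4),0,.35,(255,255,255),1); cv2.line(c,(22,int((i+.5)*k)),(28,int((i+.5)*k)),(0,255,0),1)
    cv2.imwrite(name,c)
def jig2w(j,P):
    P=np.atleast_2d(P).astype(float); c,s=np.cos(j[2]),np.sin(j[2])
    return np.c_[j[0]+c*P[:,0]-s*P[:,1], j[1]+s*P[:,0]+c*P[:,1], P[:,2]]
def w2jig(j,W):
    W=np.atleast_2d(W).astype(float); c,s=np.cos(j[2]),np.sin(j[2]); d=W[:,:2]-j[:2]
    return np.c_[c*d[:,0]+s*d[:,1], -s*d[:,0]+c*d[:,1], W[:,2]]
E
python3 - <<'E'
from h import *
cm=vision.camera_model("top")
def cp(a): return np.array(a,float)/4.5-.39+[185,150]
C=np.array([[.165,-.09,.012],[-.215,-.09,.012],[-.215,.09,.012],[.165,.09,.012]])
px=cp([(77,32),(765,161),(710,494),(5,357)])
W=atz(cm,px,.012); print(W)
best=min((least_squares(lambda j:(proj(cm,jig2w(j,C))-px).ravel(),[W[:,0].mean(),W[:,1].mean(),a]) for a in (0,1.5,3,-1.5)),key=lambda r:r.cost)
j=best.x; print(j,np.degrees(j[2]),best.fun)
np.save("jig.npy",j)
for n,a,z in [("strip L",(181,195),.018),("strip R",(176,239),.018),("cursor top",(335,322),.0675),("cur ptr tip",(347,262),.02),("rod top",(399,136),.089),("rod ptr tip",(382,238),.02),("tube end",(470,172),.04),("tin top",(607,386),.057)]:
    w=atz(cm,cp([a]),z); print(n,w[0].round(4),(w2jig(j,w)[0]*1000).round(1))
s=np.load("scene0.npz")["p"]; crop(s,150,345,180,265,4,"pics/scenecrop.png")
E
```

```text
[[ 0.65914669  0.12438505  0.012     ]
 [ 0.59195091 -0.24841883  0.012     ]
 [ 0.41479709 -0.21537567  0.012     ]
 [ 0.48201978  0.15681455  0.012     ]]
[ 0.54146223 -0.02102238  1.3914947 ] 79.72677339125754 [-0.36013072 -0.12217719  0.08838956  0.11300306  0.48854499  0.10583027
 -0.23212998 -0.13402813]
strip L [0.5691 0.0649 0.018 ] [ 89.4 -11.8  18. ]
strip R [0.5454 0.0669 0.018 ] [87.3 11.8 18. ]
cursor top [ 0.4984 -0.0182  0.0675] [-4.9 42.9 67.5]
cur ptr tip [ 0.5339 -0.024   0.02  ] [-4.3  6.9 20. ]
rod top [ 0.5893 -0.0489  0.089 ] [-18.9 -52.   89. ]
rod ptr tip [ 0.5469 -0.0424  0.02  ] [-20.1  -9.2  20. ]
tube end [ 0.5796 -0.0876  0.04  ] [-58.7 -49.4  40. ]
tin top [ 0.4686 -0.1553  0.057 ] [-145.1   47.8   57. ]
```

View pics/scenecrop.png

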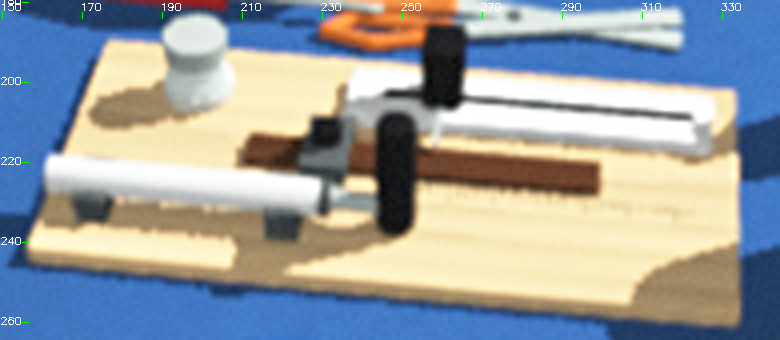

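The scene crop agrees with the layout: handle at about (247,220), cursor at about (259,195), strip end at about (298,225). The strip end comes out at jig x of about 88 mm, the cursor at about -4.5 mm and the handle at about -19 mm. Next I'll plan a move to above the cursor.

```bash
cat >> h.py <<'E'
from scipy.spatial.transform import Rotation as Ro
def tcpR(s): return Ro.from_euler("xyz",s["tcp_rot"])
def plan(s,target,yaw):
    R=tcpR(s); Rt=Ro.from_euler("xyz",[np.pi,0,yaw])
    tr=R.inv().apply(np.array(target)-s["eef_pos"])/.05
    rv=np.degrees((R.inv()*Rt).as_rotvec())/8
    return tr.round(3),rv.round(3)
E
python3 - <<'E'
from h import *
j=np.load("jig.npy"); s=ctrl.state()
yaw=j[2]+np.pi/2
for P in [(-.0045,.05,.20),(.04,.02,.24)]:
    t=jig2w(j,P)[0]; print(t,plan(s,t,yaw))
cm=vision.camera_model("wrist"); R=np.array(cm["R"]); o=-R.T@np.array(cm["t"])
print(tcpR(s).inv().apply(o-s["eef_pos"]), tcpR(s).inv().apply(R[2]), tcpR(s).inv().apply(R[0]),cm["fovy"])
E
```

```text
[ 0.49146127 -0.01653312  0.2       ] (array([-9.591, -8.82 ,  0.843]), array([-0.008, -0.   , -0.555]))
[0.52891656 0.0219032  0.24      ] (array([-10.12 ,  -7.887,   0.042]), array([-0.008, -0.   , -0.555]))
[ 0.07494728  0.00018447 -0.13267183] [-2.94837698e-01 -5.90336920e-04  9.55547164e-01] [-1.17480910e-03  9.99999277e-01  2.55307632e-04] 58.145163813145395
```

Request:
play_rows:
  translation:
    - [-1.0,-0.8,0]
    - [-2.0,-1.6,0]
    - [-2.9,-2.3,0]
    - [-3.8,-3.0,0]
    - [-4.7,-3.7,0]
    - [-5.6,-4.4,0]
    - [-6.5,-5.1,0]
    - [-7.4,-5.8,0]
    - [-8.3,-6.5,0]
    - [-9.2,-7.2,0]
    - [-10.12,-7.89,0.04]
    - [-10.12,-7.89,0.04]
    - [-10.12,-7.89,0.04]
    - [-10.12,-7.89,0.04]
    - [-10.12,-7.89,0.04]
  delta_rot:
    - [0,0,-0.05]
    - [0,0,-0.1]
    - [0,0,-0.15]
    - [0,0,-0.2]
    - [0,0,-0.25]
    - [0,0,-0.3]
    - [0,0,-0.35]
    - [0,0,-0.4]
    - [0,0,-0.45]
    - [0,0,-0.5]
    - [-0.008,0,-0.555]
    - [-0.008,0,-0.555]
    - [-0.008,0,-0.555]
    - [-0.008,0,-0.555]
    - [-0.008,0,-0.555]
  gripper: [0,0,0,0,0,0,0,0,0,0,0,0,0,0,0]

```text
t: 1.6
eef_pos: [0.5289, 0.0211, 0.2395]
tcp_rot: [3.141, -0.002, 2.96]
wrist_force: [-0.6, 0.5, 0.4]
finger_gap: 0.0852
```

```bash
python3 - <<'E'
from h import *
s=ctrl.state(); print(s["t"],s["eef_pos"],s["tcp_rot"],s["qpos"],s["wrist_force"])
cm=vision.camera_model("wrist")
p,d=vision.capture("wrist"); np.savez("wrist1.npz",p=p,d=d,**{k:v for k,v in cm.items()})
cv2.imwrite("pics/wrist1.png",cv2.resize(p[:,:,::-1],None,fx=1.5,fy=1.5))
E
```

```text
1.6 [0.52889604 0.02111829 0.23946645] [ 3.14070450e+00 -1.75168962e-03  2.96028717e+00] [3.92608066e-02 3.75558453e-02 1.18562615e-01 1.65331804e+00
 1.24987931e-03 2.20566116e-01] [-0.64512672  0.53624903  0.44518216]
```

View pics/wrist1.png

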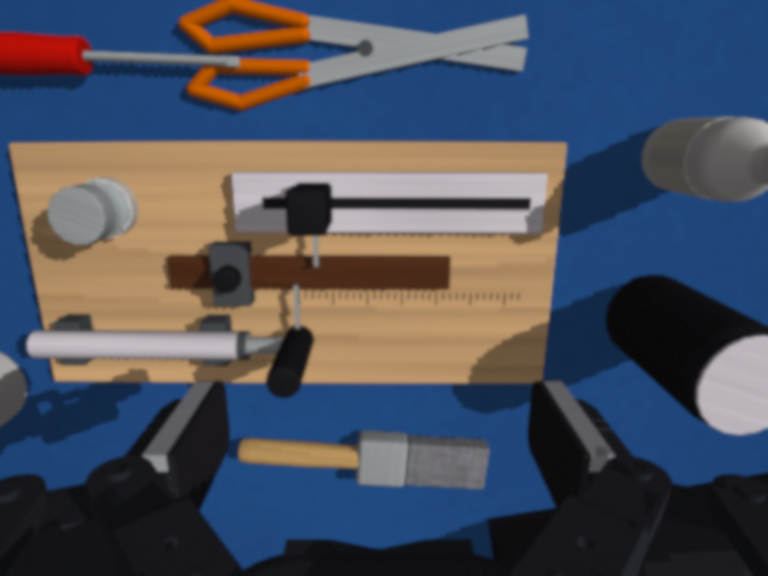

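The wrist view (1.5x) shows the board corners at (10,142), (566,142), (544,382) and (53,382). The strip end is at x of about 449, y 257-288. The cursor pointer tip is at (316,265), the rod pointer tip at (296,286), the cursor top centre near (310,212).

```bash
python3 - <<'E'
from h import *
z=np.load("wrist1.npz"); cm={k:z[k] for k in ["fovy","cx","cy","k1","R","t"]}
cp=lambda a:(np.array(a,float)+.5)/1.5-.5
C=np.array([[-.215,.09,.012],[.165,.09,.012],[.165,-.09,.012],[-.215,-.09,.012]])
px=cp([(10,142),(566,142),(544,382),(53,382)])
r=least_squares(lambda j:(proj(cm,jig2w(j,C))-px).ravel(),np.load("jig.npy")); j=r.x
print(j,np.load("jig.npy"),r.fun.round(2)); np.save("jigw.npy",j)
for n,a,h in [("strip a",(449,257),.018),("strip b",(449,288),.018),("cur tip",(316,265),.02),("rod tip",(296,286),.02),("cursor top corners",(310,212),.0675),("rod top",(286,381),.089),("track +end",(546,200),.022),("track -end",(233,200),.022),("tin top",(78,214),.057)]:
    w=atz(cm,cp([a]),h); print(n,w[0].round(4),(w2jig(j,w)[0]*1000).round(1))
E
```

```text
[ 0.54279502 -0.01934071  1.38662497] [ 0.54146223 -0.02102238  1.3914947 ] [-1.3   0.27  1.11 -0.4  -0.88  0.67  1.08 -0.36]
strip a [0.5477 0.0685 0.018 ] [87.2 11.3 18. ]
strip b [0.5702 0.0653 0.018 ] [ 88.2 -11.5  18. ]
cur tip [ 0.5359 -0.0243  0.02  ] [-6.1  5.8 20. ]
rod tip [ 0.5484 -0.0416  0.02  ] [-20.8  -9.6  20. ]
cursor top corners [ 0.493  -0.0129  0.0675] [-2.8 50.2 67.5]
rod top [ 0.5876 -0.0463  0.089 ] [-18.3 -49.   89. ]
track +end [0.5194 0.1383 0.022 ] [150.7  51.9  22. ]
track -end [ 0.4811 -0.0693  0.022 ] [-60.4  51.5  22. ]
tin top [ 0.4689 -0.1557  0.057 ] [-147.6   47.7   57. ]
```

```bash
python3 - <<'E'
from h import *
j=np.array([.5423,-.02,1.3888]); np.save("j.npy",j); s=ctrl.state(); 
for h in (.12,.042): t=jig2w(j,(-.0045,.05,h))[0]; print(t,plan(s,t,j[2]+np.pi/2))
E
```

```text
[ 0.49231131 -0.01537602  0.12      ] (array([ 0.578, -0.866,  2.397]), array([ 0.008, -0.008,  0.015]))
[ 0.49231131 -0.01537602  0.042     ] (array([ 0.576, -0.868,  3.957]), array([ 0.008, -0.008,  0.015]))
```

Request:
play_rows:
  translation:
    - [0.29,-0.43,0.6]
    - [0.58,-0.87,1.2]
    - [0.58,-0.87,1.8]
    - [0.58,-0.87,2.4]
    - [0.58,-0.87,2.9]
    - [0.58,-0.87,3.4]
    - [0.58,-0.87,3.7]
    - [0.58,-0.87,3.95]
    - [0.58,-0.87,3.95]
    - [0.58,-0.87,3.95]
    - [0.58,-0.87,3.95]
  delta_rot:
    - [0,0,0]
    - [0,0,0]
    - [0,0,0]
    - [0,0,0]
    - [0,0,0]
    - [0,0,0]
    - [0,0,0]
    - [0,0,0]
    - [0,0,0]
    - [0,0,0]
    - [0,0,0]
  gripper: [0,0,0,0,0,0,0,0,0,0,0]

```text
t: 2.75
eef_pos: [0.4933, -0.0155, 0.0439]
tcp_rot: [3.14, 0.002, 2.962]
wrist_force: [0.8, -0.4, 1.3]
finger_gap: 0.0854
```

```bash
python3 - <<'E'
from h import *
cm=vision.camera_model("wrist")
p,d=vision.capture("wrist"); np.savez("wrist2.npz",p=p,d=d,**cm)
cv2.imwrite("pics/wrist2.png",cv2.resize(p[:,:,::-1],None,fx=1.5,fy=1.5))
E
```

```text
(no output)
```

View pics/wrist2.png

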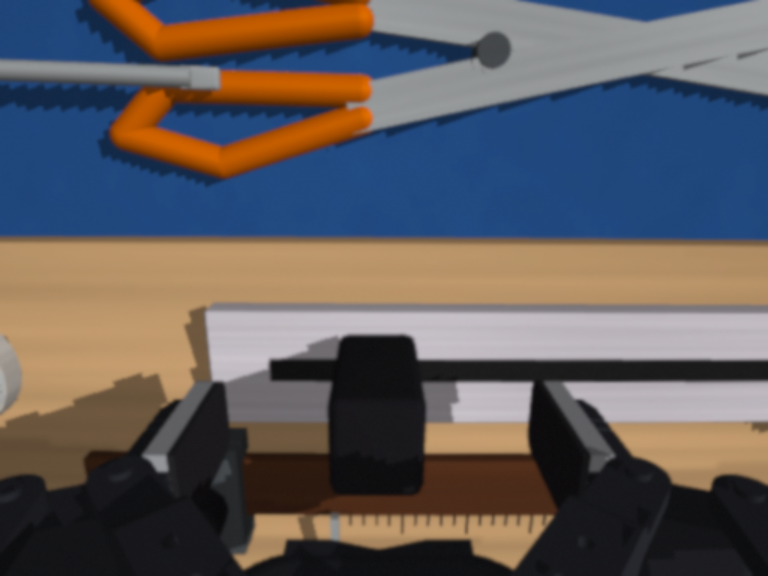

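The block (about x 330-423 in the picture) sits nearly centred between the fingers, whose centre is near x 380. I'll close on it gently.

Request:
play_rows:
  translation:
    - [0,0,0]
    - [0,0,0]
    - [0,0,0]
    - [0,0,0]
    - [0,0,0]
    - [0,0,0]
    - [0,0,0]
    - [0,0,0]
  delta_rot:
    - [0,0,0]
    - [0,0,0]
    - [0,0,0]
    - [0,0,0]
    - [0,0,0]
    - [0,0,0]
    - [0,0,0]
    - [0,0,0]
  gripper: [0.3,0.6,0.9,0.9,0.9,0.9,0.9,0.9]
  squeeze: 30

```text
t: 3.6
eef_pos: [0.4927, -0.0156, 0.0429]
tcp_rot: [3.141, 0.0, 2.962]
wrist_force: [-0.6, -0.8, 3.2]
finger_gap: 0.0236
```

```bash
python3 - <<'E'
from h import *
s=ctrl.state(); print(s); 
for n in ("jig.npy","jigw.npy","j.npy"): print(w2jig(np.load(n),s["eef_pos"]))
cm=vision.camera_model("wrist")
p,d=vision.capture("wrist"); np.savez("wrist3.npz",p=p,d=d,**cm)
cv2.imwrite("pics/wrist3.png",cv2.resize(p[:,:,::-1],None,fx=1.5,fy=1.5))
E
```

```text
{'t': 3.6, 'qpos': array([-3.21796654e-02, -3.21889353e-02, -3.31985303e-01,  1.27067180e+00,
        1.01225089e-03,  1.47214339e-01]), 'joint_vel': array([-1.75922078e-04, -3.21653484e-04, -8.54480506e-04,  5.86447231e-05,
       -6.59287104e-04, -1.02860297e-03]), 'joint_torque': array([  0.30665067, -42.57604122,  44.97650385,  -0.40670134,
         0.14521249,  -0.09155547]), 'eef_pos': array([ 0.49269179, -0.01558263,  0.04285741]), 'tcp_rot': array([3.14054322e+00, 1.76125529e-04, 2.96219872e+00]), 'wrist_force': array([-0.59139224, -0.81281682,  3.20004908]), 'ft_torque': array([-0.13357569,  0.25206598, -0.12295337]), 'finger_gap': 0.023558528505190364}
[[-0.0033453   0.04895872  0.04285741]]
[[-0.00548098  0.04994413  0.04285741]]
[[-0.00463434  0.04958841  0.04285741]]
```

View pics/wrist3.png

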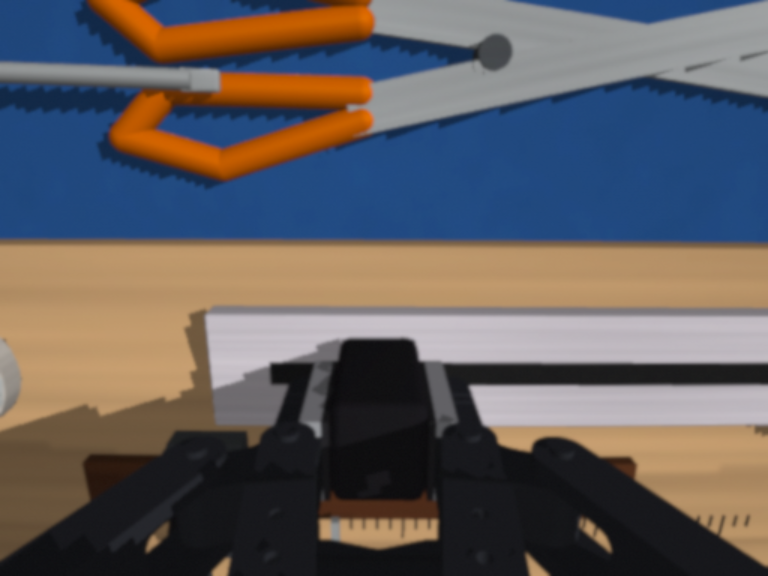

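The grip is firm at 23.6 mm, which matches the 24 mm block, and the TCP is at jig x of about -4.6 mm. I'll slide it +92.5 mm.

Request:
play_rows:
  translation:
    - [0,0.15,0]
    - [0,0.35,0]
    - [0,0.6,0]
    - [0,0.85,0]
    - [0,1.1,0]
    - [0,1.35,0]
    - [0,1.55,0]
    - [0,1.7,0]
    - [0,1.8,0]
    - [0,1.85,0]
    - [0,1.85,0]
    - [0,1.85,0]
    - [0,1.85,0]
    - [0,1.85,0]
  delta_rot:
    - [0,0,0]
    - [0,0,0]
    - [0,0,0]
    - [0,0,0]
    - [0,0,0]
    - [0,0,0]
    - [0,0,0]
    - [0,0,0]
    - [0,0,0]
    - [0,0,0]
    - [0,0,0]
    - [0,0,0]
    - [0,0,0]
    - [0,0,0]
  gripper: [0.9,0.9,0.9,0.9,0.9,0.9,0.9,0.9,0.9,0.9,0.9,0.9,0.9,0.9]

```text
t: 5.05
eef_pos: [0.5097, 0.0762, 0.0429]
tcp_rot: [3.139, 0.001, 2.963]
wrist_force: [4.9, 0.8, -1.0]
finger_gap: 0.0232
```

```bash
python3 - <<'E'
from h import *
s=ctrl.state(); print(s["t"],s["wrist_force"]) 
for n in ("jig.npy","jigw.npy","j.npy"): print(w2jig(np.load(n),s["eef_pos"]))
cm=vision.camera_model("wrist")
p,d=vision.capture("wrist"); np.savez("wrist4.npz",p=p,d=d,**cm)
cv2.imwrite("pics/wrist4.png",cv2.resize(p[:,:,::-1],None,fx=1.5,fy=1.5))
p,d=vision.capture("top"); np.savez("top4.npz",p=p,d=d); crop(p,185,360,150,265,4.5,"pics/top4.png")
E
```

```text
5.05 [ 4.94276291  0.770799   -0.95269874]
[[0.09001793 0.04860692 0.04286894]]
[[0.08788286 0.05004698 0.04286894]]
[[0.0887295  0.0494882  0.04286894]]
```

View pics/wrist4.png

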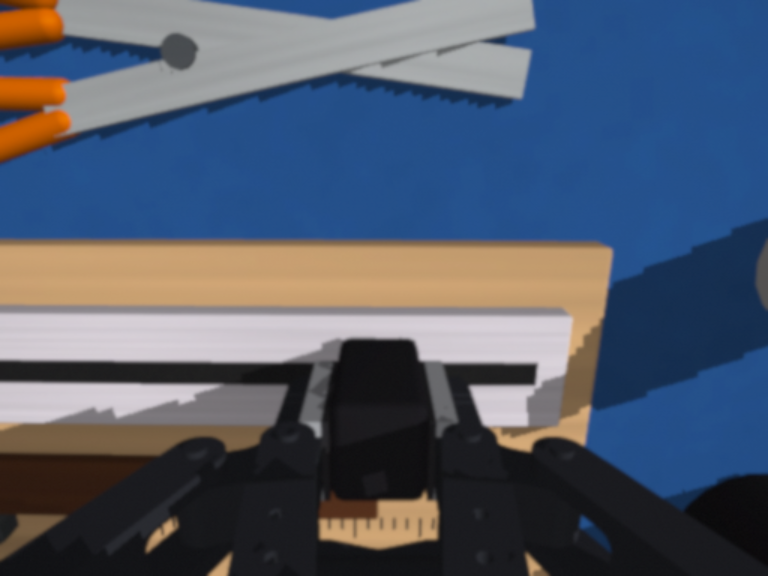

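View pics/top4.png

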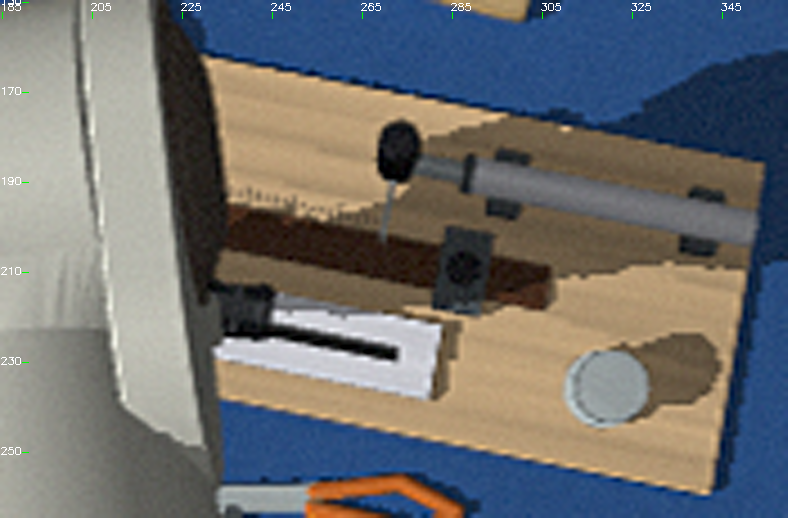

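In the wrist view, the strip end (x of about 377, at y 510) lines up with the block's middle (about 378). I'll release, rise and check.

Request:
play_rows:
  translation:
    - [0,0,0]
    - [0,0,0]
    - [0,0,0]
    - [0,0,0]
    - [0,0,0]
    - [0,0,-0.5]
    - [0,0,-1.2]
    - [-0.3,-0.2,-2.0]
    - [-0.5,-0.4,-2.8]
    - [-0.6,-0.8,-3.5]
    - [-0.6,-0.8,-3.9]
    - [-0.6,-0.8,-3.9]
    - [-0.6,-0.8,-3.9]
    - [-0.6,-0.8,-3.9]
  delta_rot:
    - [0,0,0]
    - [0,0,0]
    - [0,0,0]
    - [0,0,0]
    - [0,0,0]
    - [0,0,0]
    - [0,0,0]
    - [0,0,0]
    - [0,0,0]
    - [0,0,0]
    - [0,0,0]
    - [0,0,0]
    - [0,0,0]
    - [0,0,0]
  gripper: [0.5,0.2,0,0,0,0,0,0,0,0,0,0,0,0]

```text
t: 6.55
eef_pos: [0.5311, 0.0307, 0.2365]
tcp_rot: [3.141, -0.002, 2.963]
wrist_force: [-0.1, -0.7, 0.7]
finger_gap: 0.0852
```

```bash
python3 - <<'E'
from h import *
s=ctrl.state(); print(s["t"],s["wrist_force"]) 
cm=vision.camera_model("wrist")
p,d=vision.capture("wrist"); np.savez("wrist5.npz",p=p,d=d,**cm)
cv2.imwrite("pics/wrist5.png",cv2.resize(p[:,:,::-1],None,fx=1.5,fy=1.5))
E
```

```text
6.55 [-0.06218133 -0.67771023  0.71732007]
```

View pics/wrist5.png

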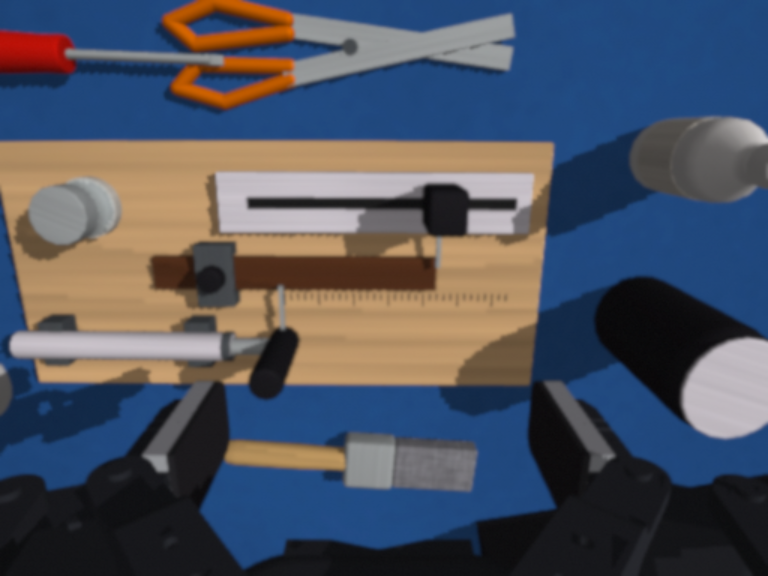

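```bash
python3 - <<'E'
from h import *
z=np.load("wrist5.npz"); p=z["p"]; crop(p,265,365,120,205,7.5,"pics/w5a.png",10); crop(p,145,245,170,270,6,"pics/w5b.png",10)
E
```

```text
(no output)
```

View pics/w5a.png

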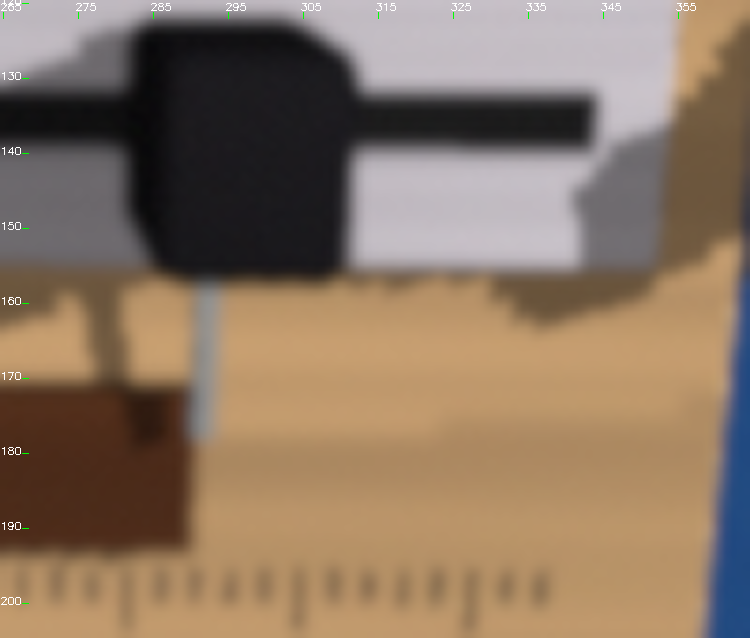

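View pics/w5b.png

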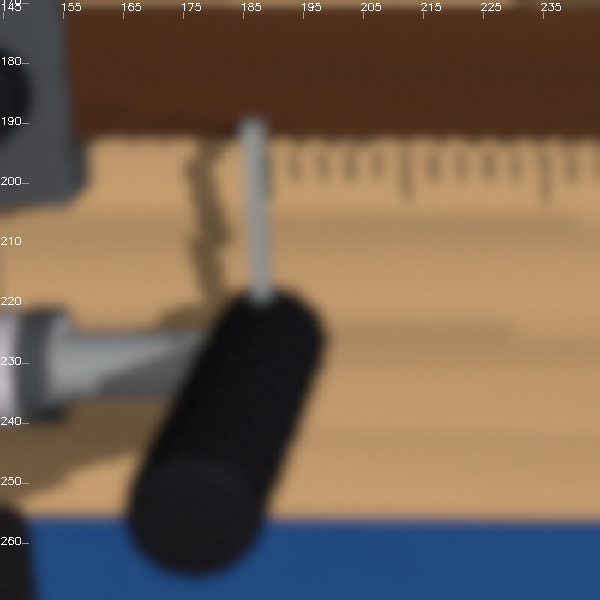

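```bash
python3 - <<'E'
from h import *
z=np.load("wrist5.npz"); cm={k:z[k] for k in ["fovy","cx","cy","k1","R","t"]}
A=lambda a:np.array(a,float)/7.5-.5+[265,120]
B=lambda a:np.array(a,float)/6-.5+[145,170]
for jn in ("j.npy","jigw.npy"):
  j=np.load(jn)
  for n,px,h in [("strip a",A((190,390)),.018),("strip b",A((189,550)),.018),("cur tip",A((203,435)),.02),("cur ptr root",A((206,285)),.02),("rod tip",B((252,125)),.02),("rod root",B((262,295)),.02),("rod top",B((196,515)),.089)]:
    w=atz(cm,[px],h); print(n,w[0].round(4),(w2jig(j,w)[0]*1000).round(1))
s=ctrl.state(); j=np.load("j.npy"); c=z["R"]; print((-c.T@z["t"]), s["eef_pos"])
E
```

```text
strip a [0.5475 0.0682 0.018 ] [87.7 10.8 18. ]
strip b [0.5706 0.0646 0.018 ] [ 88.3 -12.5  18. ]
cur tip [0.5537 0.0689 0.02  ] [89.5  4.9 20. ]
cur ptr root [0.5328 0.0724 0.02  ] [89.1 26.1 20. ]
rod tip [ 0.5476 -0.0424  0.02  ] [-21.   -9.3  20. ]
rod root [ 0.5792 -0.0481  0.02  ] [-20.9 -41.3  20. ]
rod top [ 0.5878 -0.0479  0.089 ] [-19.2 -49.8  89. ]
strip a [0.5475 0.0682 0.018 ] [86.9 11.4 18. ]
strip b [0.5706 0.0646 0.018 ] [ 87.6 -11.9  18. ]
cur tip [0.5537 0.0689 0.02  ] [88.7  5.4 20. ]
cur ptr root [0.5328 0.0724 0.02  ] [88.3 26.6 20. ]
rod tip [ 0.5476 -0.0424  0.02  ] [-21.7  -9.   20. ]
rod root [ 0.5792 -0.0481  0.02  ] [-21.6 -41.   20. ]
rod top [ 0.5878 -0.0479  0.089 ] [-19.9 -49.5  89. ]
[0.45757381 0.04410886 0.36926253] [0.53101472 0.03076679 0.23640579]
```

```bash
python3 - <<'E'
from h import *
j=np.load("j.npy"); s=ctrl.state(); cm=vision.camera_model("top")
print("soda",w2jig(j,atz(cm,[[154,159]],.12)),"glue",w2jig(j,atz(cm,[[145,215]],.12)))
for h in (.15,.062): t=jig2w(j,(-.0205,-.05,h))[0]; print(t,plan(s,t,j[2]+np.pi/2))
E
```

```text
soda [[ 0.24383407 -0.04124785  0.12      ]] glue [[0.23442899 0.08171441 0.12      ]]
[ 0.58776385 -0.04921109  0.15      ] (array([-1.405, -1.373,  1.724]), array([ 0.005, -0.014,  0.022]))
[ 0.58776385 -0.04921109  0.062     ] (array([-1.409, -1.374,  3.484]), array([ 0.005, -0.014,  0.022]))
```

The soda can and glue bottle stay clear, being at jig x above 200 mm. Now I'll descend over the rod handle.

Request:
play_rows:
  translation:
    - [-0.7,-0.7,0]
    - [-1.41,-1.37,0.4]
    - [-1.41,-1.37,1.1]
    - [-1.41,-1.37,1.8]
    - [-1.41,-1.37,2.4]
    - [-1.41,-1.37,2.9]
    - [-1.41,-1.37,3.25]
    - [-1.41,-1.37,3.5]
    - [-1.41,-1.37,3.5]
    - [-1.41,-1.37,3.5]
    - [-1.41,-1.37,3.5]
  delta_rot:
    - [0,0,0.02]
    - [0,0,0.02]
    - [0,0,0.02]
    - [0,0,0.02]
    - [0,0,0.02]
    - [0,0,0.02]
    - [0,0,0.02]
    - [0,0,0.02]
    - [0,0,0.02]
    - [0,0,0.02]
    - [0,0,0.02]
  gripper: [0,0,0,0,0,0,0,0,0,0,0]

```text
t: 7.7
eef_pos: [0.5893, -0.0492, 0.0639]
tcp_rot: [3.14, 0.002, 2.96]
wrist_force: [0.9, 0.5, -0.6]
finger_gap: 0.0857
```

```bash
python3 - <<'E'
from h import *
s=ctrl.state(); print(w2jig(np.load("j.npy"),s["eef_pos"]),s["wrist_force"]) 
cm=vision.camera_model("wrist")
p,d=vision.capture("wrist"); np.savez("wrist6.npz",p=p,d=d,**cm)
cv2.imwrite("pics/wrist6.png",cv2.resize(p[:,:,::-1],None,fx=1.5,fy=1.5))
E
```

```text
[[-0.02023466 -0.05151503  0.06390457]] [ 0.91897175  0.48858169 -0.62855354]
```

View pics/wrist6.png

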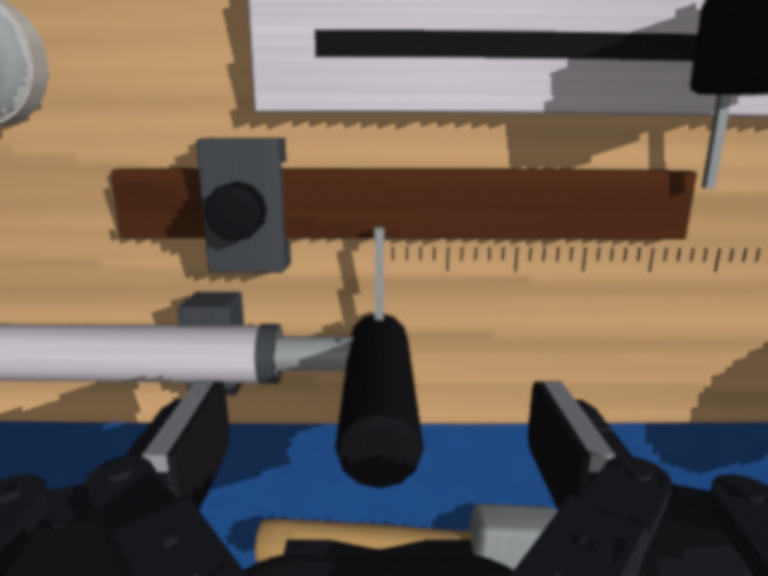

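The handle is centred between the fingers (x of about 380). The cursor's pointer tip at about (709,187) looks farther past the strip end than before. I'll triangulate its height and offset before going on.

```bash
python3 - <<'E'
from h import *
z=np.load("wrist6.npz"); p=z["p"]; crop(p,430,512,50,130,7,"pics/w6a.png",10)
d=z["d"]; cm={k:z[k] for k in ["fovy","cx","cy","k1","R","t"]}
E
```

```text
(no output)
```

View pics/w6a.png

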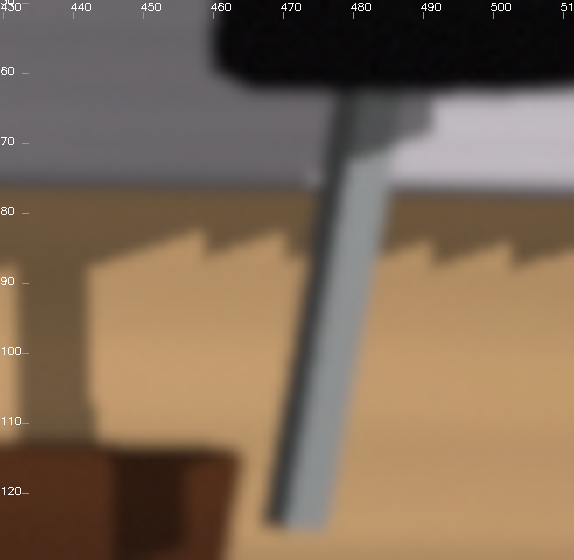

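```bash
python3 - <<'E'
from h import *
L=lambda n:{k:np.load(n)[k] for k in ["fovy","cx","cy","k1","R","t"]}
c5,c6=L("wrist5.npz"),L("wrist6.npz"); j=np.load("j.npy")
A=lambda a:np.array(a,float)/7.5-.5+[265,120]
B=lambda a:np.array(a,float)/7-.5+[430,50]
def tri(p5,p6):
    r=least_squares(lambda X:np.r_[(proj(c5,X)-p5).ravel(),(proj(c6,X)-p6).ravel()],[.55,.07,.02]); return (w2jig(j,r.x)*1000).round(1),r.fun.round(2)
print("tip",tri(A((205,438)),B((308,527))))
print("strip corner",tri(A((191,387)),B((240,452))))
for h in (.018,.02,.025,.03):
  print(h,[(w2jig(j,atz(c,[q],h))[0,:2]*1000).round(1) for c,q in ((c5,A((205,438))),(c6,B((308,527))),(c5,A((191,387))),(c6,B((240,452))))])
z=np.load("wrist6.npz")["d"]
def dz(c,d,u,v):
    o,D=ray(c,[[u,v]]); return (o+D[0]*d[v,u])
for u,v in ((474,122),(473,120),(455,120),(490,120),(475,118)): print(u,v,dz(c6,z,u,v))
d5=np.load("wrist5.npz")["d"]
for u,v in ((291,175),(292,175),(280,182),(300,175)): print(u,v,dz(c5,d5,u,v))
E
```

```text
tip (array([[89. ,  6.1, 26.9]]), array([ 0.04,  0.15, -0.02, -0.07]))
strip corner (array([[87.9, 10.7, 18.9]]), array([ 0.22,  0.69, -0.11, -0.34]))
0.018 [array([90. ,  3.9]), array([94.7,  5.1]), array([87.8, 11.2]), array([88.6, 10.5])]
0.02 [array([89.8,  4.4]), array([93.4,  5.3]), array([87.6, 11.7]), array([87.4, 10.6])]
0.025 [array([89.1,  5.7]), array([90.2,  5.8]), array([87. , 12.9]), array([84.3, 11. ])]
0.03 [array([88.5,  7. ]), array([87. ,  6.4]), array([86.4, 14.1]), array([81.3, 11.4])]
474 122 [0.55112814 0.0688053  0.02696323]
473 120 [0.54981513 0.06758227 0.02815014]
455 120 [0.55013161 0.06410765 0.01857156]
490 120 [0.55456339 0.08616767 0.01280753]
475 118 [0.54927847 0.0693847  0.02683314]
291 175 [0.54905752 0.0681783  0.0270257 ]
292 175 [0.54926171 0.06918945 0.02694591]
280 182 [0.55649277 0.05623164 0.01947939]
300 175 [0.55465701 0.07863496 0.01249513]
```

Both the depth reading and the triangulation put the pointer at 27 mm height. The cursor is at jig x 89.0 mm against 87.9 for the strip end, so it's about 1 mm off, within tolerance. Now I'll grip the handle.

Request:
play_rows:
  translation:
    - [0,0,0]
    - [0,0,0]
    - [0,0,0]
    - [0,0,0]
    - [0,0,0]
    - [0,0,0]
    - [0,0,0]
    - [0,0,0]
    - [0,0,0]
  delta_rot:
    - [0,0,0]
    - [0,0,0]
    - [0,0,0]
    - [0,0,0]
    - [0,0,0]
    - [0,0,0]
    - [0,0,0]
    - [0,0,0]
    - [0,0,0]
  gripper: [0.3,0.6,0.95,0.95,0.95,0.95,0.95,0.95,0.95]
  squeeze: 60

```text
t: 8.65
eef_pos: [0.5888, -0.049, 0.0629]
tcp_rot: [3.14, 0.0, 2.96]
wrist_force: [-0.6, 3.7, 5.4]
finger_gap: 0.0203
```

```bash
python3 - <<'E'
from h import *
s=ctrl.state(); print(w2jig(np.load("j.npy"),s["eef_pos"])*1000,s["wrist_force"],s["finger_gap"],s["tcp_rot"]) 
E
```

```text
[[-20.08434581 -50.9516218   62.9235994 ]] [-0.61493035  3.67632752  5.36108603] 0.020288958640262148 [3.14000092e+00 2.43805017e-04 2.95972080e+00]
```

The handle is gripped. Now I'll pull it +108 mm.

Request:
play_rows:
  translation:
    - [0,0.12,0]
    - [0,0.3,0]
    - [0,0.55,0]
    - [0,0.8,0]
    - [0,1.05,0]
    - [0,1.3,0]
    - [0,1.55,0]
    - [0,1.75,0]
    - [0,1.92,0]
    - [0,2.05,0]
    - [0,2.12,0]
    - [0,2.16,0]
    - [0,2.16,0]
    - [0,2.16,0]
    - [0,2.16,0]
    - [0,2.16,0]
  delta_rot:
    - [0,0,0]
    - [0,0,0]
    - [0,0,0]
    - [0,0,0]
    - [0,0,0]
    - [0,0,0]
    - [0,0,0]
    - [0,0,0]
    - [0,0,0]
    - [0,0,0]
    - [0,0,0]
    - [0,0,0]
    - [0,0,0]
    - [0,0,0]
    - [0,0,0]
    - [0,0,0]
  gripper: [0.95,0.95,0.95,0.95,0.95,0.95,0.95,0.95,0.95,0.95,0.95,0.95,0.95,0.95,0.95,0.95]

```text
t: 10.25
eef_pos: [0.6082, 0.0552, 0.0629]
tcp_rot: [-3.139, 0.001, 2.958]
wrist_force: [-2.8, -10.9, 6.0]
finger_gap: 0.0205
```

```bash
python3 - <<'E'
from h import *
s=ctrl.state(); print(s["t"],w2jig(np.load("j.npy"),s["eef_pos"])*1000,s["wrist_force"],s["finger_gap"],s["tcp_rot"]) 
cm=vision.camera_model("wrist")
p,d=vision.capture("wrist"); np.savez("wrist7.npz",p=p,d=d,**cm)
cv2.imwrite("pics/wrist7.png",cv2.resize(p[:,:,::-1],None,fx=1.5,fy=1.5))
crop(p,200,310,0,240,2.5,"pics/w7.png",10)
p,d=vision.capture("scene"); np.savez("scene7.npz",p=p,d=d); crop(p,150,345,160,265,4,"pics/s7.png")
E
```

```text
10.25 [[ 85.92798198 -51.16421594  62.9347162 ]] [ -2.7550863  -10.9003249    5.98275269] 0.02051651579583501 [-3.13902604e+00  5.74910721e-04  2.95791188e+00]
```

View pics/wrist7.png

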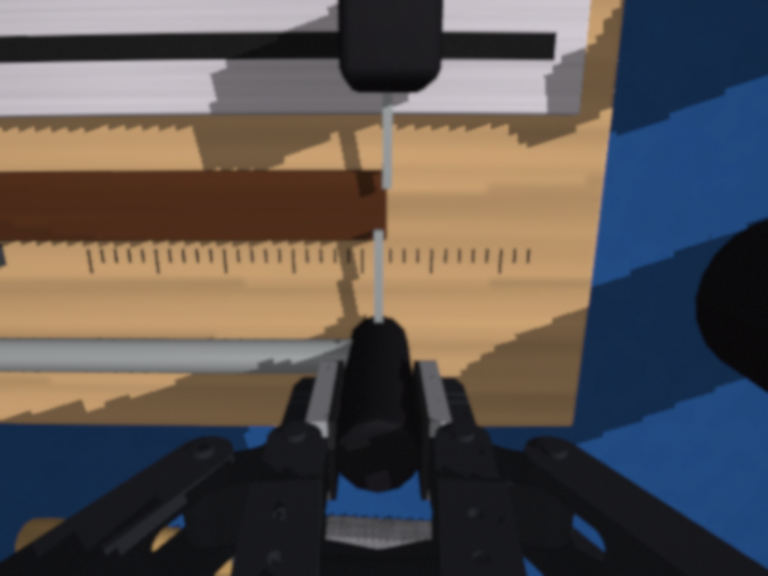

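View pics/s7.png

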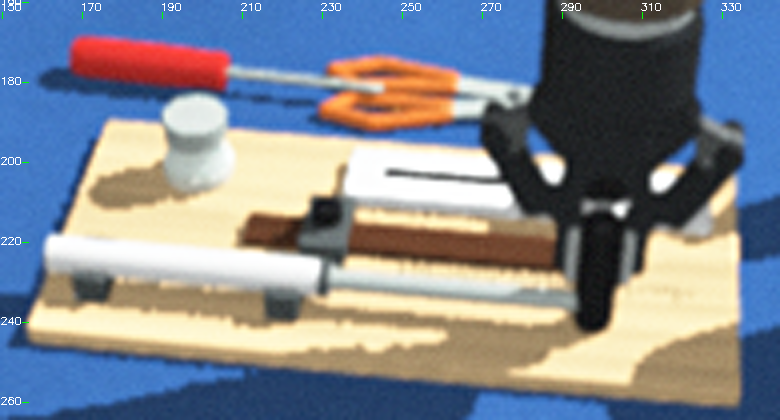

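The wrist view shows all three nearly level: cursor pointer at x of about 387, strip end about 385, rod pointer about 378. The rod is about 2.2 mm short because the arm gives a little under the 11 N pull. I'll nudge it +2.2 mm.

Request:
play_rows:
  translation:
    - [0,0.02,0]
    - [0,0.045,0]
    - [0,0.045,0]
    - [0,0.045,0]
    - [0,0.045,0]
    - [0,0.045,0]
    - [0,0.045,0]
  delta_rot:
    - [0,0,0]
    - [0,0,0]
    - [0,0,0]
    - [0,0,0]
    - [0,0,0]
    - [0,0,0]
    - [0,0,0]
  gripper: [0.95,0.95,0.95,0.95,0.95,0.95,0.95]

```text
t: 11.05
eef_pos: [0.6086, 0.0574, 0.0629]
tcp_rot: [-3.139, 0.001, 2.958]
wrist_force: [-2.3, -10.7, 4.9]
finger_gap: 0.0209
```

```bash
python3 - <<'E'
from h import *
s=ctrl.state(); print(s["t"],w2jig(np.load("j.npy"),s["eef_pos"])*1000,s["wrist_force"],s["finger_gap"],s["joint_vel"]) 
cm=vision.camera_model("wrist")
p,d=vision.capture("wrist"); np.savez("wrist8.npz",p=p,d=d,**cm)
crop(p,210,310,50,225,3.4,"pics/w8.png",10)
E
```

```text
11.05 [[ 88.11225852 -51.16807008  62.91837472]] [ -2.29965373 -10.70849419   4.93065869] 0.02088111572417046 [ 0.00048003 -0.00010075  0.0008572  -0.00122109 -0.00058871  0.00038613]
```

View pics/w8.png

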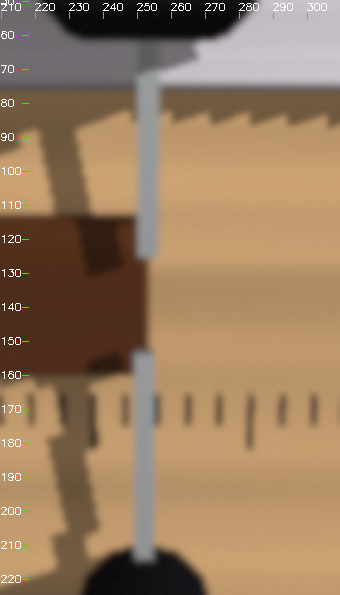

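In this crop the cursor pointer (x of about 147), the strip end (148) and the rod pointer (143) are level to within about 1 mm. The grip holds and the arm is still, so I'm handing in.

```bash
python3 - <<'E'
from bench import ctrl, order
print(order.hand_in()); s=ctrl.state(); print(s["t"],s["eef_pos"],s["wrist_force"],s["finger_gap"])
E
```

```text
the job is handed in; nothing more can be done
None
the job is handed in; nothing more can be done
```

I slid the cursor about 93 mm to the strip's free end, released it, then pulled the rod out about 108 mm by its handle. I handed in at about 11 s, with the gripper still holding the rod. No verdict is reported.

- **Cursor:** its pointer was about 1 mm past the strip end when triangulated after release, and level with it to within 1 mm in the last wrist picture.
- **Rod:** the first pull stopped about 2 mm short because the arm gives a little under the spring. I nudged it on, and the last picture shows its pointer within about 1 mm of the strip end. The wrist read about 11 N of spring pull, with the squeeze set to 60 N and the arm still.
- **Disagreement:** an early picture seemed to show the cursor pointer about 5 mm past the strip end. I had assumed the pointer was 20 mm high; two views and the depth reading put it at 27 mm, and the offset came down to about 1 mm.
- **Other things:** none looked moved in the pictures after the start. I did not measure their positions again at the end.
- **After hand-in:** the final state could not be read, so my last check is from just before it.

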